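# Wring a setting gauge together for the paper cutter

## Task

Make up the 60 mm setting gauge for the paper cutter: take the white ceramic block out of its tray and wring it onto the steel base block on the granite plate - lay it down gently, part-way on (overhanging well along the length, or crosswise), then slide it round or along with the faces staying together until the two blocks are flush on all sides; never lower it straight down into its final place. Then let go of it, and press down firmly (about 10 N) on its top with the closed fingertips to seat it. Leave it there, with the base block still standing on the plate, and do not disturb the other things.

Things in the scene. Friction and masses are not known exactly. Their poses are not given: they have to be found in the camera images.
- white_block: the white ceramic setting block to be wrung on: 35 (x) by 100 (y) by 30 mm high (z), about 0.63 kg, smooth lapped faces with friction about 0.2 against the steel ones (nothing sticks; the faces are rigid). Origin: centre of its underside; long axis = its y. It starts lying flat in one of the two outer slots of the tray (the steel block is in the other), underside 8 mm above the bench and 24 mm of it standing above the foam
- base_block: the steel base block standing loose on the granite plate (friction about 0.6 there), dark grey, same size as the white one: 35 (x) by 100 (y) by 30 mm high (z), 0.82 kg. Origin: centre of its underside, 50 mm above the bench; its top face is 80 mm above the bench. Its +y end face stands about 0.5 mm from the stop strip, so that a block slid towards its +y cannot drag it along
- plate: dark granite surface plate, fixed: 200 (x) by 300 (y) mm, top face 50 mm above the bench. Origin: centre of its underside, on the bench. Near its +y edge an aluminium stop strip lies along x, 120 mm long, 14 mm wide, 12 mm high above the plate, its inner face at y = +110 mm. Nothing else is on the plate but the base block
- tray: shallow wooden block tray, fixed: 226 (x) by 156 (y) mm, rim 16 mm high, black foam inside with its top 14 mm above the bench. Origin: centre of its underside. Three slots along y, 40 by 105 mm and 6 mm deep (floor 8 mm above the bench), at x = -70, 0 and +70 mm; the middle one is empty
- steel_block: bystander: dark grey steel setting block, 35 by 100 by 30 mm, in the other outer slot of the tray. Origin: centre of its underside, long axis = y. Leave it alone
- loupe: bystander: black printer's loupe, 46 mm across and 46 mm high, standing on the bench beyond the work. Origin: centre of its underside
- oil_bottle: bystander: white oil bottle with red cap, 38 mm across and 100 mm high, on the bench beyond the work. Origin: centre of its underside
- wrench: bystander: steel wrench, 150 mm long, lying on the bench beyond the work. Origin: under its middle, on the bench; its long axis = x
Things that resemble listed ones, but are neither listed nor needed, are in the scene too. Leave any purple or yellow look-alike of the base_block alone.

How it is judged:
By the outcome, as a careful person would: the job done as asked, in the order asked, and still so for the second after the job is handed in, with the robot touching nothing.
It also fails if it takes over 64 s, if anything falls off the work surface, if the arm or the gripper's body presses on something with over 40 N, if the wrist force passes 120 N, or if a joint passes its speed limit or range.

## Robot

A 6-joint arm with a two-finger parallel gripper is mounted at the origin on the work surface. World frame = base frame: x ahead of the robot, y to its left, z up, the work surface at z = 0. Lengths are in m, angles in rad, forces in N, time in s.
With the tool pointing down it reaches from about 0.375 to 0.9 m from the base axis. Payload 3.1 kg.
Tool frame: the origin (TCP) lies at the very end of the fingers, on their centre line; the grasp point (between the pads) lies 19 mm behind it (manip.hold_point_z is the distance from the TCP to the grasp point, in m); y points along the fingers, z is the direction in which the jaws open and shut, and the axes are right-handed (so a half turn about y gives the same grasp; the last joint's range is limited). The gripper opens to 85 mm and grips with 20 to 120 N. Pads are 22 mm wide; open, the fingers measure 114 mm over their backs; the gripper's body (76 mm by 85 mm) begins 54 mm behind the grasp point. The pads swing forward as they close: fully open they stand 13 mm farther back than shut.
Start: joints at [-1.278, 0.527, 1.433, -0, 1.181, -0.178], TCP at [0.284, -0.557, 0.231] pointing down, gripper open.
Joint ranges: [-3.08, 3.08], [-0.75, 2.2], [0.22, 2.44], [-1.43, 4.57], [0, 2.65], [-2.85, 2.85]. Speed limits (rad/s): [2.79, 2.79, 3.14, 3.14, 3.14, 3.14].

## Interface

Orientations are given as a unit quaternion [x, y, z, w].
In Python, from station import manip, eyes, workorder gives the robot as it stands. The module is installed in compiled form; this text tells all that it offers.
- The arm moves only by the shell command python3 -m jog 'ROWS' [OPENING] [FORCE]. ROWS is JSON, a list of rows, each a list of 2 entries, a list of its own where there are three numbers: the shift along the tool's x, y, z in cm, then the turn about the tool's y in rad. A call has 1 to 20 rows; each row is the pose to reach, as a shift and turn from the pose commanded when the call began, along the tool's axes at that moment; what a row does not reach only later rows make up. A row lasts 1/12 s, in which the tool goes at most 41.7 mm and 7.16 degrees, less where a joint would pass 70% of its speed; a pose out of reach is approached as far as the arm can. A call with a gripper value outside its range is refused whole. OPENING is the finger opening in cm, from 0 to 8.54, set as the call begins (- or left out, the last holds). The fingers move at their own pace and stop on an object; FORCE is the grip in N (left out, the last holds). Time passes only in rows, so rows that repeat a pose let the fingers close. It gives the time, the measured TCP pose, the force and the opening at its end, in the units of the state.
- manip.sense(): the state, without advancing time (a new reading comes with each control period).
- eyes.snapshot(name): name is "scene" or "top" or "wrist"; returns a dict with "frame" (480x640x3 uint8, red, green, blue), "vfov" (degrees; the focal length in pixels is half the picture's height over the tangent of half this angle, whatever the lens; pixels are square), "cx", "cy" (the principal point, pixels), "rvec" (rotation vector, rad) and "tvec" (3), from world to camera coordinates, as OpenCV has them. Camera axes: x right, y down, z forward; pixel columns grow to the right and rows downward; lengths in m; the calibration is good to about 2 mm. A picture is of the moment at which its call begins. There is no depth.
- workorder.sign_off(): hands the job in, once; it reports no verdict.
The state is a dict: "t": time; "q": joint angles; "qd": joint speeds; "tau": joint torques, N m; "tcp_pos": TCP position; "tool_rot": TCP orientation; "force": force on the tool from outside, world axes, zero at the start; "ft_torque": the same for the moment, N m; "finger_gap": opening from 0.0 (shut) to 1.0 (fully open).
Only numpy, scipy, OpenCV 4.12 (cv2) and the standard library are available. Lean on these libraries where they do the work, as an engineer would, in place of code of your own. Each camera call takes 0.05 s, during which the arm holds its last target. There are 200 camera calls.

## Working session

There is one attempt and no reset: what is moved stays moved. The work goes in short steps, Python scripts to look and compute and a shell command to move; the robot and the scene stay as the last step left them, time stands still between calls to the robot, and variables do not carry over. Pictures are saved under pics/ and viewed, about 8 in all and at most 12, crops included, and the job is handed in when it is done.

```bash
mkdir -p pics; cat > h.py <<'E'
import cv2, numpy as np
from scipy.spatial.transform import Rotation as R
from station import manip, eyes, workorder
def snap(n, f=None):
    s=eyes.snapshot(n)
    if f: cv2.imwrite('pics/'+f, s['frame'][:,:,::-1])
    return s
def K(s):
    f=240/np.tan(np.radians(s['vfov'])/2)
    return np.array([[f,0,s['cx']],[0,f,s['cy']],[0,0,1]])
def ray(s,uv,z):
    M=R.from_rotvec(np.ravel(s['rvec'])).as_matrix(); t=np.ravel(s['tvec'])
    c=-M.T@t; d=M.T@np.linalg.inv(K(s))@np.array([uv[0],uv[1],1.]); return c+d*(z-c[2])/d[2]
def proj(s,P):
    return cv2.projectPoints(np.array(P,float).reshape(-1,3),np.array(s['rvec'],float).reshape(3,1),np.array(s['tvec'],float).reshape(3,1),K(s),None)[0].reshape(-1,2)
def show():
    s=manip.sense(); print('t',s['t'],'tcp',np.round(s['tcp_pos'],4),'gap',s['finger_gap'],'F',np.round(s['force'],1))
    print(np.round(R.from_quat(s['tool_rot']).as_matrix(),3).tolist())
    return s
E
python3 - <<'E'
from h import *
show(); print(manip.hold_point_z)
for n in ('top','scene'):
    s=snap(n,n+'1.png'); print(n,s['vfov'],s['cx'],s['cy'],s['rvec'],s['tvec'])
E
```

```text
t 0.0 tcp [ 0.2833 -0.5563  0.2303] gap 1.0007125848117144 F [ 0.2  0.1 -0.6]
[[-0.891, -0.001, 0.454], [-0.454, 0.002, -0.891], [-0.0, -1.0, -0.002]]
0.0187
top 45.40496670357535 325.46934333072903 230.50103367961512 [ 2.13907574 -2.20576918  0.05172162] [0.00949196 0.55620372 1.01817055]
scene 57.11624137419078 322.3643235000543 245.21498895397738 [ 2.33581352  0.59475302 -0.22188329] [-0.48051637 -0.18102739  1.12725313]
```

View pics/top1.png

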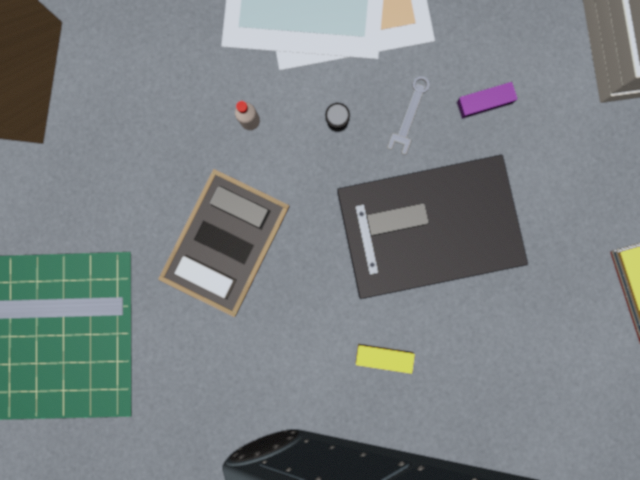

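View pics/scene1.png

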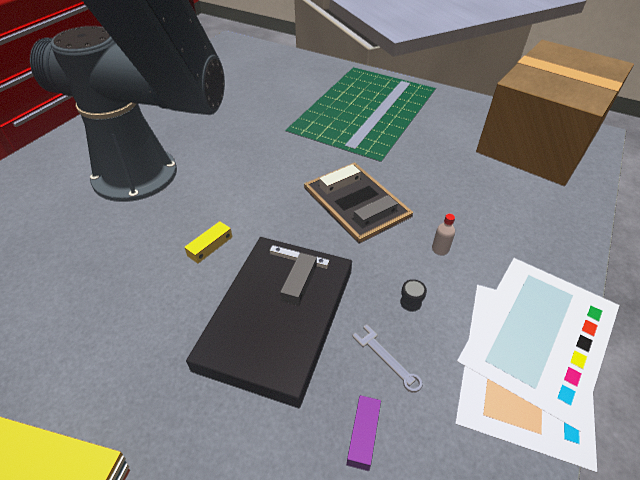

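The top view shows the white block in the tray's near slot at about (204,277). The base block is at about (398,219) on the plate, with its +y end against the strip at (367,240). Yellow and purple look-alikes are at (385,360) and (488,100).

```bash
python3 - <<'E'
from h import *
s=snap('top'); im=s['frame'].astype(int); g=im.mean(2)
def rect(x0,x1,y0,y1,cond,z):
    m=np.zeros(g.shape,np.uint8); m[y0:y1,x0:x1]=cond[y0:y1,x0:x1]
    n,l,st,c=cv2.connectedComponentsWithStats(m); k=1+np.argmax(st[1:,4])
    pts=np.argwhere(l==k)[:,::-1].astype(np.float32)
    W=np.array([ray(s,p,z)[:2] for p in pts])
    r=cv2.minAreaRect((W*1000).astype(np.float32)); mu=W.mean(0)
    w,v=np.linalg.eigh(np.cov(W.T)); print(len(pts),'rect',r,'mean',mu,'axis deg',np.degrees(np.arctan2(v[1,1],v[0,1])),'len',np.sqrt(12*w))
    return mu
print(g[277,204],g[219,398],g[225,420],g[240,450],g[205,240])
rect(165,240,245,310,g>170,.038)
rect(370,440,195,245,(g>95),.080)
rect(335,385,195,285,(g>140),.062)
# plate
rect(330,535,150,305,g<65,.05)
E
```

```text
213.0 149.0 93.66666666666667 72.66666666666667 145.66666666666666
1073 rect ((479.5654296875, 212.5006561279297), (98.85747528076172, 34.02299499511719), 62.08600616455078) mean [0.47978605 0.21241279] axis deg 62.503392713922615 len [0.03418334 0.09948803]
1273 rect ((560.6592407226562, -131.31129455566406), (51.691314697265625, 105.40823364257812), 10.306506156921387) mean [ 0.56753149 -0.13211354] axis deg 102.7892328753724 len [0.03804383 0.10116623]
582 rect ((536.2723999023438, -79.04800415039062), (120.30145263671875, 15.738160133361816), 9.698453903198242) mean [ 0.5359981  -0.07888519] axis deg -170.17105989461817 len [0.01543207 0.11779736]
17 rect ((668.0050048828125, -319.4764404296875), (15.748520851135254, 6.3365478515625), 24.816526412963867) mean [ 0.6694981 -0.3188487] axis deg -156.80649894113395 len [0.00652113 0.01904076]
```

```bash
python3 -m jog '[[[-2,0.5,-2.5],-0.1],[[-5,1,-6],-0.2],[[-52.5,6,-59.6],-0.62],[[-52.5,6,-59.6],-0.62],[[-52.5,6,-59.6],-0.62],[[-52.5,6,-59.6],-0.62],[[-52.5,6,-59.6],-0.62],[[-52.5,6,-59.6],-0.62],[[-52.5,6,-59.6],-0.62],[[-52.5,6,-59.6],-0.62],[[-52.5,6,-59.6],-0.62],[[-52.5,6,-59.6],-0.62],[[-52.5,6,-59.6],-0.62],[[-52.5,6,-59.6],-0.62],[[-52.5,6,-59.6],-0.62],[[-52.5,6,-59.6],-0.62],[[-52.5,6,-59.6],-0.62],[[-52.5,6,-59.6],-0.62],[[-52.5,6,-59.6],-0.62],[[-52.5,6,-59.6],-0.62]]' 6; python3 -m jog '[[[-7,0,-8],0],[[-7,0,-8],0],[[-7,0,-8],0]]' | head -0; python3 - <<'E'
from h import *
show()
E
```

```text
t: 1.82
tcp_pos: [0.4823, 0.2173, 0.1711]
tool_rot: [-0.367, 0.604, -0.604, 0.369]
force: [0.0, -0.8, 0.2]
finger_gap: 0.703
t 2.0667 tcp [0.4406 0.3144 0.1709] gap 0.7063186298287819 F [ 0.9 -1.   0.1]
[[-0.46, -0.001, 0.888], [-0.888, 0.001, -0.46], [-0.0, -1.0, -0.002]]Exception ignored on flushing sys.stdout:
BrokenPipeError: [Errno 32] Broken pipe
```

```bash
python3 -m jog '[[[3,0.5,4],0],[[7.2,2,8.2],0],[[7.2,2,8.2],0],[[7.2,2,8.2],0],[[7.2,2,8.2],0],[[7.2,2,8.2],0],[[7.2,2,8.2],0]]'; python3 - <<'E'
from h import *
show()
s=snap('wrist','w1.png'); print(s['rvec'],s['tvec'],s['vfov'])
c=[ray(s,(320,240),.038)]; print(c)
E
```

```text
t: 2.65
tcp_pos: [0.4817, 0.2102, 0.1515]
tool_rot: [-0.367, 0.605, -0.604, 0.367]
force: [0.9, 0.0, 0.7]
finger_gap: 0.699
t 2.65 tcp [0.4817 0.2102 0.1515] gap 0.6991869269299793 F [0.9 0.  0.7]
[[-0.461, 0.0, 0.887], [-0.887, 0.0, -0.461], [-0.0, -1.0, -0.0]]
[-2.77972393  0.68034032  0.09751221] [-0.33044358  0.37753974  0.41906762] 70.119672091456
[array([0.48039894, 0.20725364, 0.038     ])]
```

View pics/w1.png

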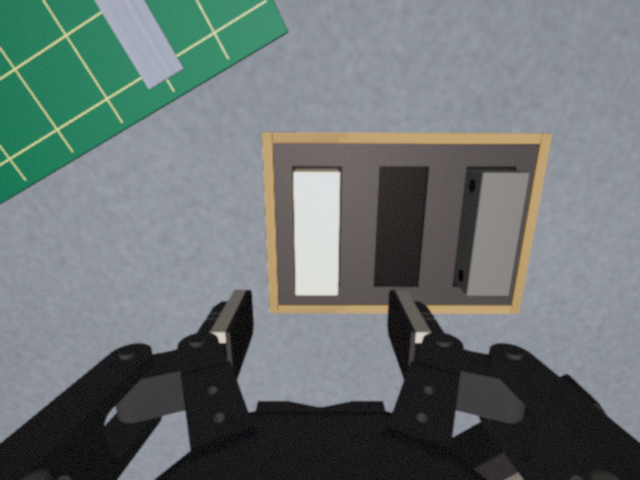

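The white block's top spans about (293–340, 170–296) between the open fingers, and it looks square to the jaws.

```bash
cat >> h.py <<'E'
def rect(s,box,cond,z):
    x0,x1,y0,y1=box; m=np.zeros(cond.shape,np.uint8); m[y0:y1,x0:x1]=cond[y0:y1,x0:x1]
    n,l,st,c=cv2.connectedComponentsWithStats(m); k=1+np.argmax(st[1:,4])
    cs=max(cv2.findContours((l==k).astype(np.uint8),cv2.RETR_EXTERNAL,cv2.CHAIN_APPROX_NONE)[0],key=len)[:,0]
    W=np.array([ray(s,p,z)[:2] for p in np.argwhere(l==k)[:,::-1]]); w,v=np.linalg.eigh(np.cov(W.T))
    mu=W.mean(0); a=np.degrees(np.arctan2(v[1,1],v[0,1]))%180
    r=cv2.minAreaRect((np.array([ray(s,p,z)[:2] for p in cs])*1000).astype(np.float32))
    print('mean',mu.round(4),'ang',a.round(2),'size',np.sqrt(12*w).round(4),'rect',np.round(r[0],1),np.round(r[1],1),round(r[2],2)); return mu,a
def tool(d):
    s=manip.sense(); return (R.from_quat(s['tool_rot']).as_matrix().T@np.array(d)*100).round(2)
E
python3 - <<'E'
from h import *
s=snap('wrist'); g=s['frame'].mean(2)
mu,a=rect(s,(280,350,160,305),g>170,.038)
p=manip.sense()['tcp_pos']; print('tool shift cm',tool([mu[0]-p[0],mu[1]-p[1],0]))
E
```

```text
mean [0.4804 0.2137] ang 62.29 size [0.0349 0.0994] rect [479.  211.1] [99.6 34.9] 62.34
tool shift cm [-0.23  0.   -0.27]
```

```bash
python3 -m jog '[[[0,2,-0.3],0],[[0,5,-0.3],0],[[0,8.5,-0.3],0],[[0,11,-0.3],0],[[0,12.5,-0.3],0],[[0,13,-0.3],0],[[0,13.3,-0.3],0],[[0,13.5,-0.3],0],[[0,13.5,-0.3],0],[[0,13.5,-0.3],0]]' 4.8; python3 -m jog '[[[0,0,0],0],[[0,0,0],0],[[0,0,0],0],[[0,0,0],0],[[0,0,0],0],[[0,0,0],0],[[0,0,0],0]]' 0 60; python3 - <<'E'
from h import *
show(); snap('wrist','w2.png')
E
```

```text
t: 3.58
tcp_pos: [0.48, 0.2113, 0.0174]
tool_rot: [0.366, -0.604, 0.605, -0.368]
force: [-0.2, -0.1, -0.1]
finger_gap: 0.558
t: 4.17
tcp_pos: [0.4799, 0.2112, 0.0175]
tool_rot: [0.366, -0.604, 0.605, -0.368]
force: [-0.0, -0.0, 6.4]
finger_gap: 0.393
t 4.1667 tcp [0.4799 0.2112 0.0175] gap 0.39272036649753067 F [-0.  -0.   6.4]
[[-0.462, 0.002, 0.887], [-0.887, 0.001, -0.462], [-0.001, -1.0, 0.002]]
```

View pics/w2.png

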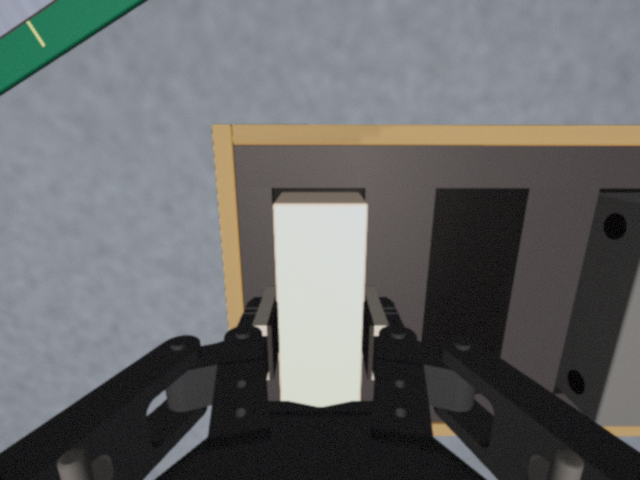

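The white block is between the pads, with its front end at image row 200, and the opening reads about 34 mm. I'll lift it and carry it to the −y side of the base.

```bash
python3 -m jog '[[[0,-0.3,0],0],[[0,-1,0],0],[[0,-2.5,0],0],[[0,-5,0],0],[[0,-8,0],0],[[0,-11,0],0],[[0,-13,0],0],[[0,-14,0],0],[[0,-14.5,0],0],[[0,-14.5,0],0]]'; python3 -m jog '[[[0.8,0,0.7],-0.02],[[2,0,1.8],-0.05],[[4,0,3.5],-0.1],[[6.4,0,5.6],-0.15],[[8.8,0,7.7],-0.2],[[11.2,0,9.8],-0.25],[[13.6,0,11.9],-0.3],[[16,0,14],-0.35],[[18.4,0,16.1],-0.4],[[20.8,0,18.2],-0.45],[[23.2,0,20.3],-0.5],[[25.6,0,22.4],-0.55],[[28,0,24.5],-0.58],[[30,0,26.2],-0.61],[[31.5,0,27.5],-0.63],[[32.6,0,28.3],-0.64],[[33.2,0,28.8],-0.65],[[33.5,0,29],-0.65],[[33.5,0,29],-0.65],[[33.5,0,29],-0.65]]'; python3 - <<'E'
from h import *
show(); snap('wrist','w3.png'); s=snap('top','top2.png')
E
```

```text
t: 5.05
tcp_pos: [0.4789, 0.2109, 0.1616]
tool_rot: [0.367, -0.604, 0.605, -0.367]
force: [-0.0, -0.1, -6.4]
finger_gap: 0.388
t: 6.72
tcp_pos: [0.5808, -0.2187, 0.1602]
tool_rot: [-0.541, 0.457, -0.455, 0.541]
force: [-0.4, 1.1, -6.1]
finger_gap: 0.397
t 6.7167 tcp [ 0.5808 -0.2187  0.1602] gap 0.3965046399471118 F [-0.4  1.1 -6.1]
[[0.169, -0.003, 0.986], [-0.986, 0.002, 0.169], [-0.003, -1.0, -0.002]]
```

View pics/w3.png

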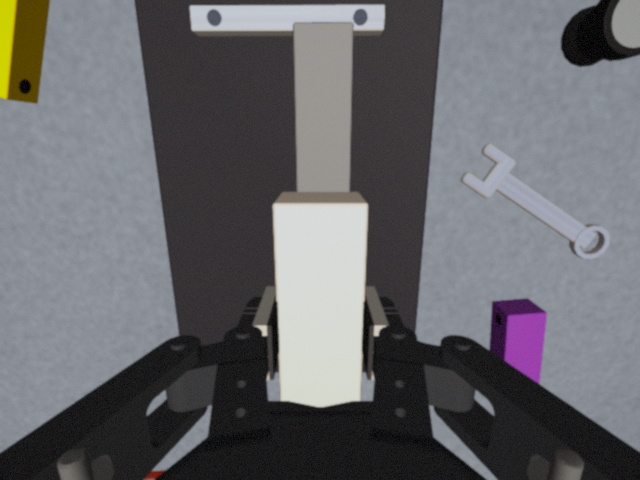

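The base top face is visible: its left edge runs (294,22)→(297,190), its right edge (352,22)→(350,190), and its +y end is at row 22 by the strip. The held white block's front top edge is at row 203, spanning columns 273–368. Next I'll measure both from this image.

```bash
cat >> h.py <<'E'
def edge(g,rows,c0,c1,sign):
    # subpixel max-gradient column per row
    out=[]
    for r in rows:
        d=sign*np.diff(cv2.GaussianBlur(g[r:r+1].astype(np.float32),(5,1),0)[0])[c0:c1]; k=int(np.argmax(d))
        o=0
        if 0<k<len(d)-1:
            a,b,c=d[k-1:k+2]; o=.5*(a-c)/(a-2*b+c+1e-9)
        out.append((c0+k+o+.5,r))
    return np.array(out)
def wline(s,pts,z):
    W=np.array([ray(s,p,z)[:2] for p in pts])
    vx,vy,x,y=cv2.fitLine((W*1000).astype(np.float32),cv2.DIST_HUBER,0,.01,.01).ravel()
    a=np.degrees(np.arctan2(vy,vx))%180; return np.array([x,y])/1000,a
def off(p,o,ang): # coordinates of p rel o in frame with y axis at ang
    u=np.array([np.cos(np.radians(ang)),np.sin(np.radians(ang))]); v=np.array([u[1],-u[0]]); return np.array([(p-o)@v,(p-o)@u])*1000
E
python3 - <<'E'
from h import *
s=snap('wrist'); st=show(); g=s['frame'].mean(2); gt=g.T.copy(); tz=st['tcp_pos'][2]; zb=tz-.0095
p0=np.array(st['tcp_pos'][:2]); A=99.75
def rep(n,pts,z):
    o,a=wline(s,pts,z); print(n,o.round(4),'ang',a.round(2),'off(x,y) from tcp mm',off(o,p0,A).round(1)); return o,a
rep('baseL',edge(g,range(45,180),285,305,1),.08)
rep('baseR',edge(g,range(45,180),342,360,-1),.08)
e=edge(gt,range(305,345),14,32,-1)[:,::-1]; rep('base end',e,.08)
e=edge(gt,range(205,285),24,40,-1)[:,::-1]; rep('strip inner top?',e,.062)
e=edge(gt,range(285,355),196,212,1)[:,::-1]; rep('white top front',e,zb+.03)
rep('whiteL',edge(g,range(215,280),265,285,1),zb+.03); rep('whiteR',edge(g,range(215,280),355,375,-1),zb+.03)
e=edge(gt,range(300,345),184,200,-1)[:,::-1]; print(e[::8].round(1)); rep('white bot front',e,zb)
E
```

```text
t 6.8667 tcp [ 0.5814 -0.2186  0.1611] gap 0.39601521532972417 F [ 1.1 -0.  -5.3]
[[0.17, -0.001, 0.985], [-0.985, 0.001, 0.17], [-0.001, -1.0, -0.001]]
baseL [ 0.5494 -0.1276] ang 99.82 off(x,y) from tcp mm [-16.1  95.2]
baseR [ 0.5846 -0.1289] ang 99.93 off(x,y) from tcp mm [18.3 88. ]
base end [ 0.5579 -0.0834] ang 9.69 off(x,y) from tcp mm [ -0.3 137.3]
strip inner top? [ 0.5158 -0.09  ] ang 9.79 off(x,y) from tcp mm [-42.9 137.9]
white top front [ 0.5727 -0.1695] ang 9.8 off(x,y) from tcp mm [-0.3 49.9]
whiteL [ 0.5587 -0.1903] ang 99.72 off(x,y) from tcp mm [-17.6  31.8]
whiteR [ 0.593  -0.1829] ang 99.88 off(x,y) from tcp mm [17.4 33.3]
[[300.  191.5]
 [308.  191.5]
 [316.  191.7]
 [324.  191.6]
 [332.  191.6]
 [340.  191.4]]
white bot front [ 0.5729 -0.1696] ang 9.86 off(x,y) from tcp mm [-0.1 49.7]
```

```bash
python3 -m jog '[[[-0.5,0,0],0],[[-1.5,0,0.12],0],[[-3,0,0.12],0],[[-4.2,0.5,0.12],0],[[-4.7,1.5,0.12],0],[[-4.75,3,0.12],0],[[-4.75,4.5,0.12],0],[[-4.75,5.6,0.12],0],[[-4.75,6.2,0.12],0],[[-4.75,6.5,0.12],0],[[-4.75,6.6,0.12],0],[[-4.75,6.6,0.12],0],[[-4.75,6.6,0.12],0]]'; python3 - <<'E'
from h import *
st=show(); s=snap('wrist','w4.png'); g=s['frame'].mean(2); gt=g.T.copy(); p0=np.array(st['tcp_pos'][:2]); A=99.8
cv2.imwrite('pics/w4c.png',cv2.resize(s['frame'][0:240,220:420,::-1],None,fx=2.5,fy=2.5))
E
```

```text
t: 7.95
tcp_pos: [0.5755, -0.1734, 0.0959]
tool_rot: [-0.54, 0.455, -0.456, 0.541]
force: [1.0, -0.4, -6.9]
finger_gap: 0.393
t 7.95 tcp [ 0.5755 -0.1734  0.0959] gap 0.39322450523404473 F [ 1.  -0.4 -6.9]
[[0.169, 0.001, 0.986], [-0.986, -0.001, 0.169], [0.001, -1.0, 0.001]]
```

View pics/w4c.png

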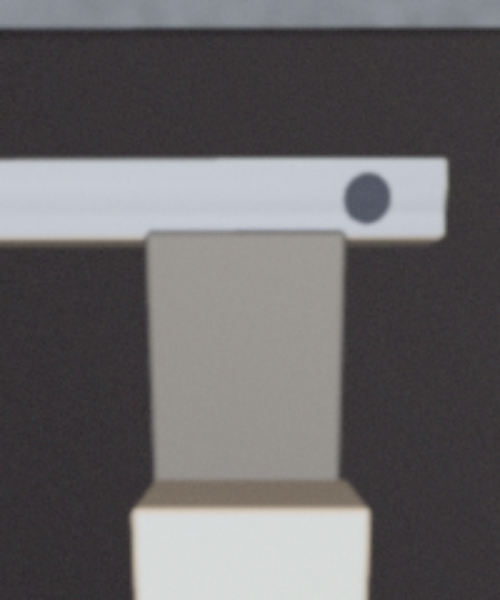

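The crop shows the white block's lower front edge about level with the base's long sides, roughly 6 mm above it. Lowering gently.

```bash
python3 -m jog '[[[0,0.1,0],0],[[0,0.2,0],0],[[0,0.3,0],0],[[0,0.35,0],0],[[0,0.4,0],0],[[0,0.4,0],0]]'; python3 -m jog '[[[0,0.04,0],0],[[0,0.08,0],0],[[0,0.12,0],0],[[0,0.12,0],0]]';python3 -m jog '[[[0,0.03,0],0],[[0,0.06,0],0],[[0,0.06,0],0]]'
```

```text
t: 8.5
tcp_pos: [0.5748, -0.173, 0.0912]
tool_rot: [0.541, -0.456, 0.456, -0.541]
force: [0.1, -0.0, -6.7]
finger_gap: 0.395
t: 8.83
tcp_pos: [0.5749, -0.173, 0.09]
tool_rot: [0.541, -0.456, 0.456, -0.541]
force: [1.0, 0.6, -7.0]
finger_gap: 0.4
t: 9.08
tcp_pos: [0.575, -0.173, 0.0896]
tool_rot: [-0.541, 0.456, -0.456, 0.541]
force: [-0.1, -0.0, -5.8]
finger_gap: 0.395
```

```bash
python3 -m jog '[[[0,0.02,0],0],[[0,0.04,0],0],[[0,0.04,0],0]]';  python3 -m jog '[[[0,0.02,0],0],[[0,0.04,0],0],[[0,0.04,0],0]]'
```

```text
t: 9.33
tcp_pos: [0.575, -0.1731, 0.0895]
tool_rot: [-0.541, 0.456, -0.456, 0.541]
force: [-0.6, -0.5, -2.0]
finger_gap: 0.396
t: 9.58
tcp_pos: [0.5751, -0.1731, 0.0895]
tool_rot: [-0.541, 0.455, -0.456, 0.541]
force: [-2.6, 0.7, 3.8]
finger_gap: 0.399
```

Contact made (about 10 N between the faces). Now I'll measure the remaining offsets from this pose.

```bash
cat > m.py <<'E'
from h import *
import sys
st=show(); s=snap('wrist',sys.argv[1]); g=s['frame'].mean(2); gt=g.T.copy(); p0=np.array(st['tcp_pos'][:2]); A=99.8
def px(P): return proj(s,P).round(1)
u=np.array([np.cos(np.radians(A)),np.sin(np.radians(A))]); v=np.array([u[1],-u[0]])
def rep(n,pts,z):
    o,a=wline(s,pts,z); print(n,'ang',a.round(2),'off',off(o,p0,A).round(2)); return off(o,p0,A),a
W=lambda x,y,z: [*(p0+v*x+u*y),z]
y_end=float(sys.argv[2])/1000
a=px([W(-.0175,.055,.08),W(-.0175,y_end-.005,.08),W(.0175,.055,.08),W(.0175,y_end-.005,.08),W(0,y_end,.08),W(-.0175,.046,.11),W(-.0175,.02,.11),W(.0175,.046,.11),W(0,.05,.11)])
I=lambda x:int(round(x))
r=range(I(a[1][1]),I(a[0][1])); w=9
if len(r)>6:
    rep('baseL',edge(g,r,I(min(a[0][0],a[1][0]))-w,I(max(a[0][0],a[1][0]))+w,1),.08)
    rep('baseR',edge(g,r,I(min(a[2][0],a[3][0]))-w,I(max(a[2][0],a[3][0]))+w,-1),.08)
    rep('base end',edge(gt,range(I(a[4][0])-20,I(a[4][0])+20),I(a[4][1])-6,I(a[4][1])+6,-1)[:,::-1],.08)
r=range(I(a[5][1]),I(a[6][1]))
rep('whiteL',edge(g,r,I(min(a[5][0],a[6][0]))-w,I(max(a[5][0],a[6][0]))+w,1),.11)
rep('whiteR',edge(g,r,I(a[7][0])-w,I(a[7][0])+w,-1),.11)
rep('white front',edge(gt,range(I(a[8][0])-30,I(a[8][0])+30),I(a[8][1])-8,I(a[8][1])+8,1)[:,::-1],.11)
E
python3 m.py w5.png 91
```

```text
t 9.5833 tcp [ 0.5751 -0.1731  0.0895] gap 0.39878798822510353 F [-2.6  0.7  3.8]
[[0.169, 0.001, 0.986], [-0.986, -0.0, 0.169], [0.0, -1.0, 0.0]]
baseL ang 99.84 off [-17.56  65.39]
baseR ang 99.89 off [16.85 71.1 ]
base end ang 9.73 off [ 0.59 91.45]
whiteL ang 99.62 off [-17.45  33.04]
whiteR ang 99.82 off [17.65 32.37]
white front ang 9.71 off [-0.47 49.75]
```

```bash
python3 -m jog '[[[-0.1,0,-0.01],0],[[-0.3,0,-0.02],0],[[-0.6,0,-0.03],0],[[-0.95,0,-0.04],0],[[-1.3,0,-0.04],0],[[-1.65,0,-0.04],0],[[-2,0,-0.04],0],[[-2,0,-0.04],0]]'; python3 -m jog '[[[-0.15,0,0],0],[[-0.45,0,0],0],[[-0.8,0,0],0],[[-1.1,0,0],0],[[-1.35,0,0],0],[[-1.5,0,0],0],[[-1.5,0,0],0],[[-1.5,0,0],0]]'; python3 m.py w6.png 56.5
```

```text
t: 10.3
tcp_pos: [0.5722, -0.153, 0.0895]
tool_rot: [-0.54, 0.455, -0.457, 0.541]
force: [0.1, -0.2, 6.2]
finger_gap: 0.395
t: 10.97
tcp_pos: [0.5698, -0.1386, 0.0895]
tool_rot: [-0.54, 0.455, -0.457, 0.541]
force: [0.6, -1.0, 5.6]
finger_gap: 0.398
t 10.9667 tcp [ 0.5698 -0.1386  0.0895] gap 0.39784057447746946 F [ 0.6 -1.   5.6]
[[0.17, 0.003, 0.986], [-0.986, -0.001, 0.17], [0.001, -1.0, 0.003]]
whiteL ang 99.62 off [-17.49  30.61]
whiteR ang 99.91 off [17.63 29.86]
white front ang 9.81 off [ 1.16 49.76]
```

View pics/w6.png

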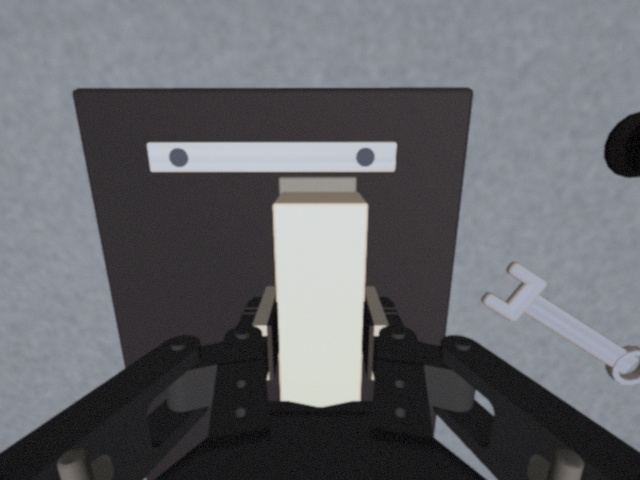

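About 7 mm of base still shows ahead of the white block (rows 178–192), its sides level with the white block's lower corners at columns 279 and 357.

```bash
python3 - <<'E'
from h import *
st=manip.sense(); s=snap('wrist'); g=s['frame'].mean(2); gt=g.T.copy(); p0=np.array(st['tcp_pos'][:2]); A=99.8
for n,e,z in [('L',edge(g,range(181,190),272,288,1),.08),('R',edge(g,range(181,190),348,364,-1),.08),('end',edge(gt,range(290,346),173,182,1)[:,::-1],.08),('botfront',edge(gt,range(290,346),187,197,-1)[:,::-1],.08),('strip',edge(gt,range(200,350),168,176,-1)[:,::-1],.062),
 ('wfl',edge(g,range(195,200),268,287,1),.095),('wfr',edge(g,range(195,200),350,372,-1),.095)]:
    o,a=wline(s,e,z); print(n,a.round(2),off(o,p0,A).round(2), e.mean(0).round(1))
E
```

```text
L 100.24 [-18.25  52.43] [278.7 185. ]
R 99.97 [16.18 52.38] [355.8 185. ]
end 9.92 [ 2.73 56.  ] [317.5 176.9]
botfront 9.72 [-0.93 49.49] [317.5 191.5]
strip 9.75 [-27.41  56.73] [274.5 171.6]
wfl 63.63 [-17.11  49.47] [277.5 197. ]
wfr 138.17 [17.36 49.42] [362.3 197. ]
```

```bash
python3 -m jog '[[[-0.1,0,-0.04],0],[[-0.2,0,-0.08],0],[[-0.3,0,-0.11],0],[[-0.35,0,-0.11],0],[[-0.35,0,-0.11],0],[[-0.35,0,-0.11],0]]'; python3 - <<'E'
from h import *
st=show(); s=snap('wrist','w7.png'); g=s['frame'].mean(2); gt=g.T.copy(); p0=np.array(st['tcp_pos'][:2]); A=99.8
for n,e,z in [('L',edge(g,range(186,190),272,288,1),.08),('R',edge(g,range(186,190),348,364,-1),.08),('end',edge(gt,range(290,346),178,188,1)[:,::-1],.08),('botfront',edge(gt,range(290,346),188,197,-1)[:,::-1],.08),('strip',edge(gt,range(200,350),170,183,-1)[:,::-1],.062),
 ('topfront',edge(gt,range(290,346),198,208,1)[:,::-1],.11),('wL',edge(g,range(210,260),262,285,1),.11),('wR',edge(g,range(210,260),355,375,-1),.11)]:
    o,a=wline(s,e,z); print(n,a.round(2),off(o,p0,A).round(2), e.mean(0).round(1))
cv2.imwrite('pics/w7c.png',cv2.resize(s['frame'][165:225,260:380,::-1],None,fx=6,fy=6,interpolation=cv2.INTER_CUBIC))
E
```

```text
t: 11.57
tcp_pos: [0.5684, -0.1357, 0.0895]
tool_rot: [-0.54, 0.454, -0.457, 0.541]
force: [1.1, -2.7, 5.1]
finger_gap: 0.396
t 11.5667 tcp [ 0.5684 -0.1357  0.0895] gap 0.39612204614319946 F [ 1.1 -2.7  5.1]
[[0.169, 0.003, 0.986], [-0.986, -0.001, 0.169], [0.002, -1.0, 0.003]]
L 100.41 [-17.39  51.34] [280.7 187.5]
R 101.6 [17.09 51.28] [357.8 187.5]
end 9.92 [-4.000e-02  5.292e+01] [317.5 183.9]
botfront 9.67 [-3.18 49.52] [317.5 191.5]
strip 9.99 [-15.57  53.69] [274.5 177.9]
topfront 9.72 [-0.81 49.73] [317.5 202.9]
wL 99.47 [-17.47  36.19] [273.1 234.5]
wR 99.97 [17.62 38.93] [366.8 234.5]
```

View pics/w7c.png

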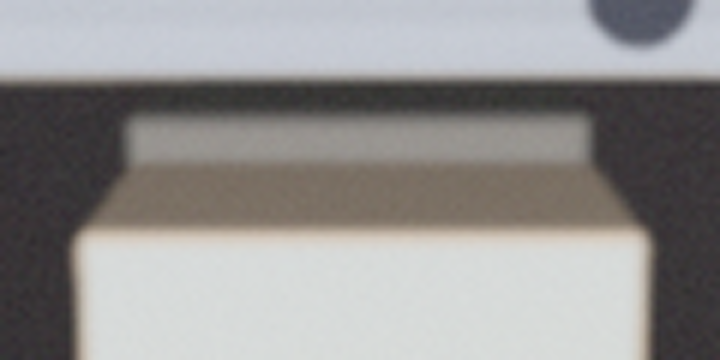

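The sides line up to about 0.2 mm; about 3.4 mm remains along the length. Finishing the slide.

```bash
python3 -m jog '[[[-0.1,0,-0.01],0],[[-0.2,0,-0.02],0],[[-0.28,0,-0.02],0],[[-0.34,0,-0.02],0],[[-0.34,0,-0.02],0],[[-0.34,0,-0.02],0],[[-0.34,0,-0.02],0]]'; python3 - <<'E'
from h import *
st=show(); s=snap('wrist','w8.png'); g=s['frame'].mean(2); gt=g.T.copy(); p0=np.array(st['tcp_pos'][:2]); A=99.8
for n,e,z in [('strip',edge(gt,range(200,270),172,195,-1)[:,::-1],.062),('botfront',edge(gt,range(290,346),186,197,1)[:,::-1],.08),
 ('topfront',edge(gt,range(290,346),198,208,1)[:,::-1],.11)]:
    o,a=wline(s,e,z); print(n,a.round(2),off(o,p0,A).round(2), e.mean(0).round(1))
a=cv2.resize(s['frame'][165:225,260:380,::-1],None,fx=5,fy=5,interpolation=cv2.INTER_CUBIC)
sc=snap('scene','scene2.png'); b=cv2.resize(sc['frame'][225:315,260:360,::-1],None,fx=6,fy=6,interpolation=cv2.INTER_CUBIC)[:290]
cv2.imwrite('pics/c8.png',np.vstack([a,b]))
E
```

```text
t: 12.2
tcp_pos: [0.5675, -0.1324, 0.0895]
tool_rot: [-0.54, 0.455, -0.457, 0.541]
force: [0.6, -2.5, 6.4]
finger_gap: 0.395
t 12.2 tcp [ 0.5675 -0.1324  0.0895] gap 0.39485992607182374 F [ 0.6 -2.5  6.4]
[[0.169, 0.003, 0.986], [-0.986, -0.001, 0.169], [0.002, -1.0, 0.003]]
strip 10.01 [-42.72  50.2 ] [234.5 185. ]
botfront 9.86 [-0.85 49.76] [317.5 191. ]
topfront 9.74 [-0.8  49.73] [317.5 202.9]
```

View pics/c8.png

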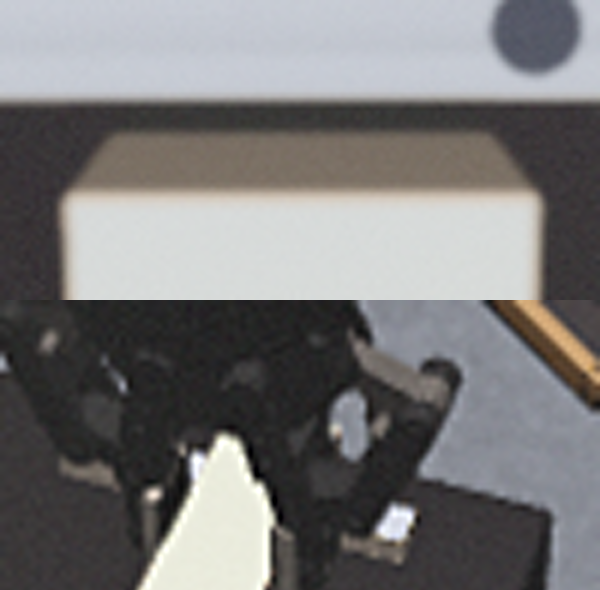

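The base top is now just covered at the front, and the strip-to-white-face gap is 0.45 mm, against the base's own 0.5 mm. Easing the press, releasing and rising clear.

```bash
python3 -m jog '[[[0,-0.02,0],0],[[0,-0.04,0],0],[[0,-0.04,0],0]]'; python3 -m jog '[[[0,0,0],0],[[0,0,0],0],[[0,0,0],0],[[0,0,0],0],[[0,0,0],0],[[0,0,0],0],[[0,0,0],0]]' 5.5 20; python3 -m jog '[[[0,-0.2,0],0],[[0,-0.8,0],0],[[0,-2,0],0],[[0,-4,0],0],[[0,-6.5,0],0],[[2,-9,0],0],[[5,-11,0],0],[[8,-12,0],0],[[10,-12,0],0],[[11,-12,0],0],[[11,-12,0],0],[[11,-12,0],0]]'; python3 - <<'E'
from h import *
st=show(); s=snap('wrist','w9.png'); t=snap('scene','scene3.png'); 
P=[.5675,-.1324,.1]; c=proj(s,P)[0]; d=proj(t,P)[0]; print(c,d)
def crop(s,c,h,f):
    x,y=int(c[0]),int(c[1]); x=min(max(x,h),640-h); y=min(max(y,h),480-h); return cv2.resize(s['frame'][y-h:y+h,x-h:x+h,::-1],(400,400),interpolation=cv2.INTER_CUBIC)
cv2.imwrite('pics/c9.png',np.hstack([crop(s,c,110,0),crop(t,d,50,0)]))
E
```

```text
t: 12.55
tcp_pos: [0.5672, -0.1321, 0.0895]
tool_rot: [-0.54, 0.455, -0.457, 0.541]
force: [2.9, -1.9, 4.3]
finger_gap: 0.393
t: 13.13
tcp_pos: [0.566, -0.1319, 0.089]
tool_rot: [0.541, -0.456, 0.456, -0.541]
force: [0.1, 0.1, -0.1]
finger_gap: 0.644
t: 14.13
tcp_pos: [0.5839, -0.2397, 0.2085]
tool_rot: [-0.54, 0.457, -0.455, 0.541]
force: [-0.9, -0.1, 0.2]
finger_gap: 0.647
t 14.1333 tcp [ 0.5839 -0.2397  0.2085] gap 0.6466216316759549 F [-0.9 -0.1  0.2]
[[0.168, -0.002, 0.986], [-0.986, 0.002, 0.168], [-0.002, -1.0, -0.001]]
[322.87007165  83.89030669] [298.156386   266.33659706]
```

View pics/c9.png

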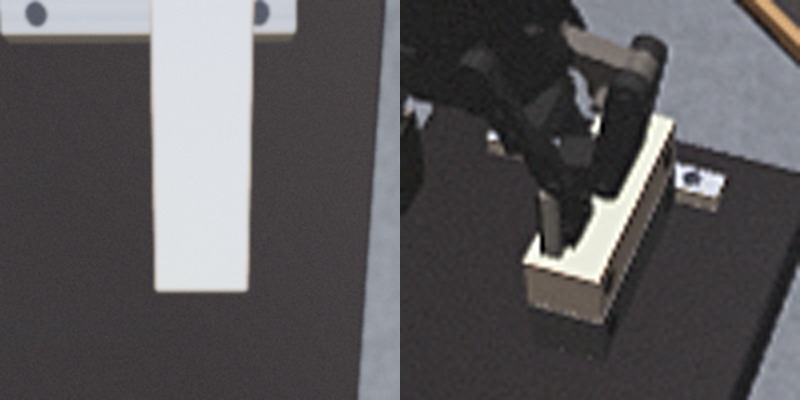

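Released: the white block sits on the base with no visible misfit, though the hand blocks part of the scene view. I'll back off for a clear composite check and close the fingers meanwhile.

```bash
python3 -m jog '[[[1,0,0],0],[[3,0,0],0],[[6,0,0],0],[[9,0,0],0],[[12,0,0],0],[[14,0,0],0],[[15,0,0],0],[[15,0,0],0],[[15,0,0],0]]' 0 20; python3 - <<'E'
from h import *
st=show(); s=snap('wrist','w10.png'); t=snap('scene','scene4.png'); tp=snap('top','top4.png')
for n,x in (('w',s),('sc',t),('top',tp)): print(n,proj(x,[[.5675,-.1324,.08],[.576,-.182,.08]]).round(0).tolist())
def crop(s,c,h,gm):
    x,y=int(c[0]),int(c[1]); x=min(max(x,h),640-h); y=min(max(y,h),480-h); i=s['frame'][y-h:y+h,x-h:x+h,::-1]/255.
    return cv2.resize((255*i**gm).astype(np.uint8),(400,400),interpolation=cv2.INTER_CUBIC)
P=[.5675,-.1324,.08]
cv2.imwrite('pics/c10.png',np.hstack([crop(s,proj(s,[.576,-.182,.08])[0],60,.4),crop(t,proj(t,P)[0],42,.4)]))
E
```

```text
t: 14.98
tcp_pos: [0.6098, -0.3873, 0.2085]
tool_rot: [-0.54, 0.456, -0.455, 0.541]
force: [-0.1, -0.0, 0.4]
finger_gap: -0.005
t 14.9833 tcp [ 0.6098 -0.3873  0.2085] gap -0.005146479914711359 F [-0.1 -0.   0.4]
[[0.169, -0.001, 0.986], [-0.986, 0.002, 0.169], [-0.002, -1.0, -0.001]]
w [[322.0, -178.0], [322.0, -77.0]]
sc [[299.0, 273.0], [288.0, 294.0]]
top [[398.0, 219.0], [427.0, 213.0]]
```

View pics/c10.png

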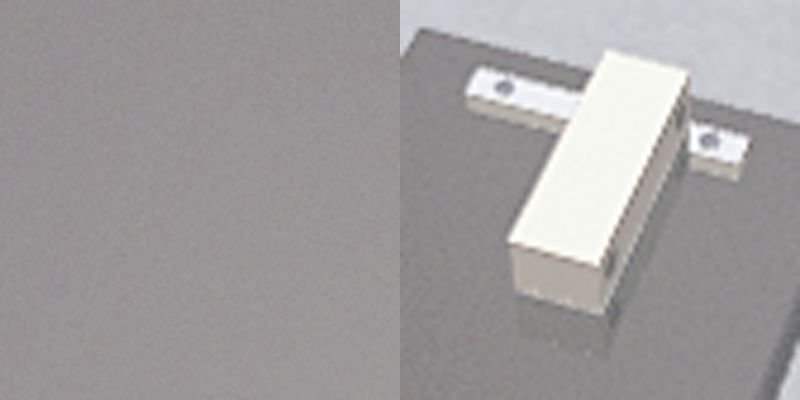

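The scene crop (right) shows the white block with no grey base top showing on the −y end or the +x side, and straight vertical corners. The wrist crop missed the block. For a numeric check, I'll rectify the fixed top camera's before and after pictures.

```bash
cat > tc.py <<'E'
from h import *
s=snap('top'); A=99.8; u=np.array([np.cos(np.radians(A)),np.sin(np.radians(A))]); v=np.array([u[1],-u[0]]); o=np.array([.5675,-.1324])
def rectify(im,z,sc=.25,h=160):
    q=[(-h,-h),(h,-h),(h,h),(-h,h)] # mm*? grid: half 80mm/..., px
    W=[[*(o+v*a*sc/1000+u*b*sc/1000),z] for a,b in q]
    H=cv2.getPerspectiveTransform(np.float32([(a+h,b+h) for a,b in q]),proj(s,W).astype(np.float32))
    return cv2.warpPerspective(im,H,(2*h+1,2*h+1),flags=cv2.INTER_CUBIC|cv2.WARP_INVERSE_MAP)
def pk(p,lo,hi,sg,sc,h):
    p=cv2.GaussianBlur(p.astype(np.float32)[None],(9,1),0)[0]; d=sg*np.gradient(p); a,b=int(lo/sc+h),int(hi/sc+h); w=np.clip(d[a:b],0,None); w[w<.3*w.max()]=0
    return ((np.arange(a,b)*w).sum()/w.sum()-h)*sc
for f,z in (('top1.png',.08),('top4.png',.11)):
    g=cv2.imread('pics/'+f).astype(np.float32).mean(2); sc=.25;h=300; r=rectify(g,z,sc,h)
    b=lambda x:int(x/sc+h)
    for y0,y1 in ((-40,0),(0,38)):
        p=r[b(y0):b(y1)].mean(0); print(f,'x edges',[round(float(pk(p,*k,sc,h)),2) for k in ((-26,-9,1),(9,26,-1))],end=' ')
    p=r[:,b(-12):b(12)].mean(1); print('y- edge',round(float(pk(p,-60,-40,1,sc,h)),2),'y+ edge',round(float(pk(p,42,58,-1 if f=='top4.png' else 1,sc,h)),2))
    print('  y+ profile',p[b(40):b(60):4].round(0))
E
python3 tc.py
```

```text
top1.png x edges [-16.67, 18.11] top1.png x edges [-16.68, 18.01] y- edge -49.41 y+ edge 52.44
  y+ profile [150. 150. 150. 150. 150. 150. 150. 149. 145. 136. 128. 133. 152. 174.
 188. 194. 196. 196. 196. 196.]
top4.png x edges [-18.09, 17.99] top4.png x edges [-18.04, 18.14] y- edge -49.63 y+ edge 50.63
  y+ profile [224. 224. 224. 224. 224. 224. 224. 224. 222. 215. 200. 175. 150. 145.
 163. 186. 200. 206. 207. 206.]
```

Right-hand edges agree (18.05 vs 18.06 mm) and the −y edges agree within 0.2 mm. The left edge differs because the white block's lit side face is in view, giving an apparent width of 36.1 mm. So it is flush to a few tenths of a millimetre. Next I'll press with the closed fingertips over the centre.

```bash
python3 -m jog '[[[-1,0,0],0],[[-3,0,0],0],[[-6,0,0],0],[[-9,0,0],0],[[-12,0,0],0],[[-15,0,0],0],[[-18,0,0],0],[[-21,0,0.1],0],[[-23.5,0,0.1],0],[[-25,0,0.1],0],[[-25.8,0,0.1],0],[[-25.8,1,0.1],0],[[-25.8,3,0.1],0],[[-25.8,5.5,0.1],0],[[-25.8,7.5,0.1],0],[[-25.8,8.6,0.1],0],[[-25.8,9,0.1],0],[[-25.8,9.2,0.1],0],[[-25.8,9.2,0.1],0],[[-25.8,9.2,0.1],0]]'; python3 -m jog '[[[0,0.1,0],0],[[0,0.2,0],0],[[0,0.3,0],0],[[0,0.35,0],0],[[0,0.35,0],0],[[0,0.35,0],0]]'
```

```text
t: 16.85
tcp_pos: [0.5683, -0.1345, 0.118]
tool_rot: [-0.54, 0.455, -0.457, 0.541]
force: [-0.2, 0.3, -0.2]
finger_gap: 0.002
t: 17.35
tcp_pos: [0.5675, -0.1338, 0.1137]
tool_rot: [-0.541, 0.456, -0.456, 0.541]
force: [-0.4, -1.1, 0.2]
finger_gap: 0.002
```

```bash
python3 -m jog '[[[0,0.08,0],0],[[0,0.16,0],0],[[0,0.22,0],0],[[0,0.26,0],0],[[0,0.3,0],0],[[0,0.3,0],0]]'; python3 -m jog '[[[0,0.03,0],0],[[0,0.06,0],0],[[0,0.09,0],0],[[0,0.09,0],0],[[0,0.09,0],0]]'
```

```text
t: 17.85
tcp_pos: [0.5674, -0.1338, 0.1105]
tool_rot: [0.541, -0.456, 0.456, -0.541]
force: [0.1, -0.2, 0.4]
finger_gap: 0.002
t: 18.27
tcp_pos: [0.5675, -0.1339, 0.1101]
tool_rot: [-0.541, 0.456, -0.456, 0.541]
force: [-1.5, 0.8, 4.0]
finger_gap: 0.001
```

```bash
python3 -m jog '[[[0,0.02,0],0],[[0,0.04,0],0],[[0,0.05,0],0],[[0,0.05,0],0],[[0,0.05,0],0]]'
```

```text
t: 18.68
tcp_pos: [0.5675, -0.1338, 0.1101]
tool_rot: [-0.541, 0.456, -0.456, 0.541]
force: [-2.2, 0.9, 6.6]
finger_gap: 0.004
```

```bash
python3 -m jog '[[[0,0.03,0],0],[[0,0.05,0],0],[[0,0.05,0],0],[[0,0.05,0],0]]'; python3 -m jog '[[[0,0.01,0],0],[[0,0.02,0],0],[[0,0.02,0],0],[[0,0.02,0],0],[[0,0.02,0],0],[[0,0.02,0],0],[[0,0.02,0],0],[[0,0.02,0],0]]'
```

```text
t: 19.02
tcp_pos: [0.5676, -0.1338, 0.11]
tool_rot: [-0.541, 0.455, -0.456, 0.541]
force: [-1.4, 1.1, 9.7]
finger_gap: -0.001
t: 19.68
tcp_pos: [0.5676, -0.1338, 0.11]
tool_rot: [-0.541, 0.455, -0.456, 0.541]
force: [-2.3, 1.1, 12.0]
finger_gap: 0.002
```

Pressed at 10–12 N and held. Now I'll lift straight off and back away for a final check.

```bash
python3 -m jog '[[[0,-0.06,0],0],[[0,-0.12,0],0],[[0,-0.3,0],0],[[0,-1,0],0],[[0,-3,0],0],[[0,-6,0],0],[[1,-9,0],0],[[4,-11,0],0],[[8,-12,0],0],[[12,-12,0],0],[[16,-12,0],0],[[18,-12,0],0],[[19,-12,0],0],[[19,-12,0],0],[[19,-12,0],0]]'; python3 - <<'E'
from h import *
show(); a=snap('top','top4.png'); t=snap('scene','scene5.png'); w=snap('wrist','w11.png')
i=lambda c,h:cv2.resize((255*(c/255.)**.5).astype(np.uint8)[:,:,::-1],(400,400),interpolation=cv2.INTER_CUBIC)
x,y=proj(w,[.5675,-.1324,.08])[0]; e=proj(w,[.576,-.182,.08])[0]; print(x,y,e)
cy=int(min(max(e[1],60),420)); cx=int(e[0])
cv2.imwrite('pics/c11.png',np.hstack([i(w['frame'][cy-60:cy+60,cx-60:cx+60],0),i(t['frame'][229:309,259:339],0)]))
E
python3 tc.py
```

```text
t: 20.93
tcp_pos: [0.5991, -0.3201, 0.2279]
tool_rot: [-0.54, 0.457, -0.455, 0.541]
force: [-0.9, 0.6, 0.6]
finger_gap: 0.003
t 20.9333 tcp [ 0.5991 -0.3201  0.2279] gap 0.0034827155795044175 F [-0.9  0.6  0.6]
[[0.169, -0.001, 0.986], [-0.986, 0.002, 0.169], [-0.002, -1.0, -0.001]]
320.7534451787063 -28.659914133482914 [320.62533622  49.05376378]
top1.png x edges [-16.67, 18.11] top1.png x edges [-16.68, 18.01] y- edge -49.41 y+ edge 52.44
  y+ profile [150. 150. 150. 150. 150. 150. 150. 149. 145. 136. 128. 133. 152. 174.
 188. 194. 196. 196. 196. 196.]
top4.png x edges [-18.1, 18.0] top4.png x edges [-18.05, 18.15] y- edge -49.64 y+ edge 50.62
  y+ profile [228. 228. 228. 228. 228. 228. 228. 228. 226. 219. 204. 179. 154. 149.
 167. 191. 205. 210. 211. 210.]
```

View pics/c11.png

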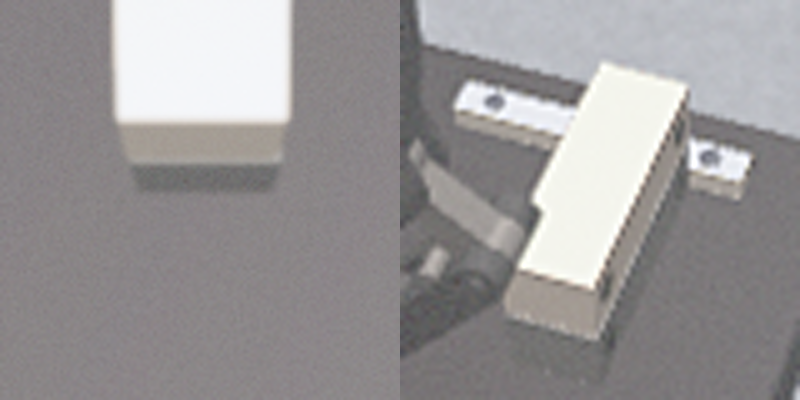

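```bash
python3 - <<'E'
from h import *
s=snap('wrist'); g=s['frame'].mean(2); print(g[20:64,306:336].mean(1).round(0).tolist())
A=99.8;u=np.array([np.cos(np.radians(A)),np.sin(np.radians(A))]);o=np.array([.5675,-.1324])
for z in (.11,.08,.05): print(z,proj(s,[[*(o-u*.05),z]]).round(1))
for r in (29,33,36,43,46,49,52,54): print(r,[edge(g,[r],295,312,1 if r<49 else -1)[0,0].round(1),edge(g,[r],334,352,-1 if r<49 else 1)[0,0].round(1)])
E
```

```text
[239.0, 239.0, 239.0, 239.0, 239.0, 239.0, 239.0, 239.0, 239.0, 239.0, 240.0, 240.0, 239.0, 238.0, 229.0, 204.0, 159.0, 112.0, 97.0, 96.0, 96.0, 97.0, 97.0, 96.0, 96.0, 97.0, 101.0, 104.0, 89.0, 62.0, 50.0, 49.0, 49.0, 49.0, 50.0, 49.0, 52.0, 62.0, 70.0, 72.0, 72.0, 72.0, 73.0, 73.0]
0.11 [[320.4  36.8]]
0.08 [[320.3  48.2]]
0.05 [[320.3  57.4]]
29 [np.float64(295.5), np.float64(345.6)]
33 [np.float64(295.5), np.float64(345.5)]
36 [np.float64(295.5), np.float64(345.0)]
43 [np.float64(295.5), np.float64(343.6)]
46 [np.float64(297.5), np.float64(343.5)]
49 [np.float64(297.8), np.float64(343.2)]
52 [np.float64(299.4), np.float64(342.4)]
54 [np.float64(299.7), np.float64(342.0)]
```

```bash
python3 -c "
from station import workorder; print(workorder.sign_off())"
```

```text
the job is handed in; nothing more can be done
None
```

The 60 mm gauge is made up and handed in at about 21 s of the 64 s allowed. The white block is wrung onto the base block, which still stands on the plate.

- **Wringing:** I laid the white block down about 42 mm short of flush along its length. I then slid it towards the stop strip with the faces held together at roughly 10–13 N.
- **Seating:** I let go, pressed on the top with the closed fingertips and held it (readings 10–12 N), then backed clear so the robot touches nothing.
- **Flush, top camera before and after:**
  - The +x edges agree within 0.1 mm and the −y edges within 0.25 mm.
  - The −x edge reads 1.4 mm wide. I put that down to the lit side face of the white block being in view, since the apparent width was 36.1 mm instead of 35 mm.
  - These numbers compare against where the base stood at the start. They did not change when I pressed.
- **Flush, wrist camera:**
  - Before release, the front face was 0.45 mm from the strip, against the base's own gap of about 0.5 mm.
  - The last view suggests a ledge of up to 0.3–0.4 mm of base at the −y end. The top camera put the white block 0.2 mm the other way, so the two disagree slightly, and I left it there.
- **Not checked:**
  - The fingertips jumped about 1.2 mm sideways as the fingers let go, and the later top-camera checks showed no resulting shift of the block.
  - Early on I sent one unneeded free-air move near the tray, which touched nothing.
  - I saw no contact with the other things, but I did not measure their positions again at the end.

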